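Lay a shelf upright down in the assembly jig

TASK

Tip the tall wooden upright that stands in the jig over, away from the tall stop batten, so that it comes down gently on the jig's lower, cork-topped rest, steadying it all the way with the fingers and never letting it drop. Then push it by its free end until its foot butts squarely against the stop. Do not pinch or lift it, and leave everything else where it is.

Things in the scene. Friction and masses are not known exactly. Their poses are not given: they have to be found in the camera images.
- upright: the loose tall upright: plain wooden board 220 mm tall, 110 mm wide (y), 36 mm thick (x), about 0.45 kg, standing on end on the jig's base between rest and stop. Origin at the centre of its foot (underside), z up along its height; at the start its -x face looks to the rest, its +x face (small dark dowel holes) to the stop. It tips about its -x foot edge and balances at about 9 degrees of lean
- toe (a point): middle of the upright's -x foot edge, about which it tips; this edge stays down on the jig's base all the time (axes as the upright's)
- heel (a point): middle of the upright's +x foot edge; it faces the stop and, once the upright lies down, is the part of the foot that meets the stop
- top_edge (a point): middle of the upright's -x edge at the top end, 220 mm from the toe: the low edge of the free end once it lies down
- jig: the fixed jig: plywood base 250 x 170 x 12 mm on the table, with two wooden battens 160 mm long across it. Origin on the table, x points towards the stop, which lies at its end to the robot's left (the base runs from x -75 to +175 mm), y along the battens, z up
- stop_face (a point): foot of the tall stop batten's inner face, in the middle, at the level of the base's top (12 mm over the table); the batten rises 42 mm from here, x points into the batten (jig axes). The upright's heel starts 2 to 20 mm short of it
- rest_edge (a point): middle of the top edge, on the stop's side, of the low rest batten with cork on top (16 mm wide, top 36 mm over the base's top, 48 mm over the table); 185 mm from the stop face. The upright lies on this edge and on its toe, 12 to 17 degrees from level, with its free end overhanging the rest and the jig's end, so that a finger beneath it has room (about 35 to 60 mm as it comes down, 15 mm when home)
- short_upright: loose bystander: shorter wooden upright, 36 x 80 x 100 mm tall, same wood as the tall one, standing on the table beside the jig; origin at the centre of its underside, z up
- glue: loose bystander: white closed glue bottle, 52 mm diameter, 130 mm tall, standing; origin at the centre of its underside, z up
- tape: loose bystander: cardboard ring (empty tape core), 90 mm outside diameter, 24 mm high, lying flat; origin at the centre of its underside
- tub: loose bystander: blue open cup, 76 mm diameter, 85 mm tall; origin at the centre of its underside, z up
- hammer: loose bystander: hammer lying on the table; x runs along the handle towards the head
- driver: loose bystander: screwdriver lying on the table; x runs along it towards the tip
Mind the look-alikes: they are no part of the job. What is shaped like the upright but green, orange or purple is not meant.

How it is judged:
On the way:
1. the upright has come down on the rest: lying, at rest (angle between upright's own z axis and vertical between 1.22 and 1.45 rad and angular speed of upright below 0.3 rad/s), for 0.2 s.
At the end, for the whole second after the job is handed in: The upright lies on its -x face on the rest with the toe on the jig's base (its length 74 to 81 degrees from vertical), its heel within 6 mm of the stop face and within 45 mm of the stop's middle, squared to the jig within 5 degrees, at rest; no bystander has moved 30 mm or more (angle between upright's own z axis and vertical between 1.29 and 1.42 rad and x of heel in the frame of stop_face between -0.006 and 0.006 m and y of heel in the frame of stop_face between -0.045 and 0.045 m and angle between the y axis of upright and the y axis of jig, either way round below 0.09 rad and height (world z) of toe below 0.022 m and x of top_edge in the frame of jig below -0.05 m and linear speed of upright below 0.02 m/s and distance of each of short_upright, glue, tape, tub, hammer, driver from where it was at the start of the episode below 0.03 m); the robot touches nothing.
It fails at once if the upright drops or is thrown: it turns faster than 4 rad/s (angular speed of upright above 4 rad/s).
It fails at once if the upright is lifted: its toe edge rises more than 15 mm off the jig's base (height (world z) of toe above 0.027 m).
It fails at once if the upright is pinched or pressed hard: more than 35 N from the fingers (contact force between the fingers and upright above 35 N).
It fails at once if a bystander is moved 30 mm or more (not (distance of each of short_upright, glue, tape, tub, hammer, driver from where it was at the start of the episode below 0.03 m)).
It also fails if it takes over 64 s, if anything falls off the work surface, if the arm or the gripper's body presses on something with over 40 N, if the wrist force passes 120 N, or if a joint passes its speed limit or range.

ROBOT

A 6-joint arm with a two-finger parallel gripper is mounted at the origin on the work surface. World frame = base frame: x ahead of the robot, y to its left, z up, the work surface at z = 0. Lengths are in m, angles in rad, forces in N, time in s.
With the tool pointing down it reaches from about 0.375 to 0.975 m from the base axis. Payload 3.8 kg.
Tool frame: the origin (TCP) lies midway between the tips of the shut fingers; the grasp point (between the pads) lies 19 mm behind it; z points along the fingers, y is the line along which they close (so a half turn about z gives the same grasp; the last joint's range is limited). The gripper opens to 85 mm and grips with 20 to 120 N. Pads are 22 mm wide; open, the fingers measure 114 mm over their backs; the gripper's body (76 mm by 85 mm) begins 54 mm behind the grasp point. The pads swing forward as they close: fully open they stand 13 mm farther back than shut.
Start: joints at [-1.356, 0.264, 1.604, -0, 1.274, -0.037], TCP at [0.168, -0.654, 0.231] pointing down, gripper open.
Joint ranges: [-2.63, 2.63], [-0.94, 2.18], [0.31, 2.57], [-1.31, 4.45], [0, 2.66], [-2.55, 2.55]. Speed limits (rad/s): [2.57, 2.57, 3.14, 3.14, 3.14, 3.14].

INTERFACE

Orientations are given as a rotation vector (axis times angle).
In Python, from workcell import bot gives the robot as it stands.
- The arm moves only by the tool servo_tool, never from a script. Its argument "series" is a list of rows, each a list of 7 numbers: the shift along the world's x, y, z in units of 0.15 m (1.0 is 0.15 m), then the turn, a rotation vector about the world's x, y, z in units of 180 degrees (1.0 is 180 degrees), then the closure, from 0 (fully open) to 1 (shut). A call has 1 to 20 rows; each row is the pose to reach, as a shift and turn from the pose commanded when the call began, turning the shorter way round; what a row does not reach only later rows make up. A row lasts 1/10 s, in which the tool goes at most 50 mm and 8.59 degrees, less where a joint would pass 70% of its speed; a pose out of reach is approached as far as the arm can. A call with a number of a shift or a turn outside -1 to 1 is refused whole. A call with a gripper value outside its range is refused whole. The fingers move at their own pace and stop on an object; "newtons" is the grip in N (left out, the last holds). Time passes only in rows, so rows that repeat a pose let the fingers close. It gives the time, the measured TCP pose, the force, the opening and the grip force at its end, in the units of the state.
- bot.read_state(): the state, without advancing time (a new reading comes with each control period).
- bot.read_camera(name): name is "scene" or "side" or "wrist"; returns the picture (400x640x3 uint8, red, green, blue); there is no depth.
- bot.camera_info(name): a dict with "vertical_fov" (degrees; the focal length in pixels is half the picture's height over the tangent of half this angle, whatever the lens; pixels are square), "cx", "cy" (the principal point, pixels), "R" (3x3) and "t" (3): a world point X has camera coordinates R X + t. Camera axes: x right, y down, z forward; pixel columns grow to the right and rows downward; lengths in m; the calibration is good to about 2 mm. A picture is of the moment at which its call begins: read the wrist's pose just before it. camera_info takes no time and is no camera call; for the wrist camera it gives the pose at the moment of the call.
- bot.finish_job(): hands the job in; it is judged then, once.
Trained networks look in the newest picture that a camera, given by its name, has taken for a name from the list of things; names that differ only in an ending like _2 or _b are one class to them, and where a whole thing is asked for, a point or a joint stands for the part that bears it (a point fixed in the world has none). Each returns a list of dicts, best first, with "score" (0 to 1); they miss things now and then, are a little off and sometimes report something else, mostly with a low value. They report only what shows in the picture. A call takes as long as a camera call. They do not tell look-alikes from the thing itself.
- bot.recognise(target, camera): "box" ([left, top, right, bottom] as shares, 0 to 1, of the picture: columns of its width, rows of its height, round what is visible of it).
- bot.trace(target, camera): "mask" (400x640 bool, what is visible of it) and "box" ([left, top, right, bottom] as shares, 0 to 1, of the picture: columns of its width, rows of its height, round what is visible of it).
- bot.mark_of(target, camera): "at" ([row, column] as shares, 0 to 1, of the picture: columns of its width, rows of its height: a listed point, or the origin of a listed thing).
The state is a dict: "time": time; "q": joint angles; "joint_vel": joint speeds; "joint_torque": joint torques, N m; "tool_pos": TCP position; "tcp_rot": TCP orientation; "wrist_force": force on the tool from outside, world axes, zero at the start; "torque": the same for the moment, N m; "width": opening from 0.0 (shut) to 1.0 (fully open); "grip_force": force on a finger pad.
Only numpy, scipy, OpenCV 4.12 (cv2) and the standard library are available. Lean on these libraries where they do the work, as an engineer would, in place of code of your own. Each camera call takes 0.05 s, during which the arm holds its last target. There are 200 camera calls.

## Working session

There is one attempt and no reset: what is moved stays moved. The work goes in short steps, Python scripts to look and compute and a tool call to move; the robot and the scene stay as the last step left them, time stands still between calls to the robot, and variables do not carry over. Pictures are saved under pics/ and viewed, at most 10 in all, crops included, and the job is handed in when it is done.

Besides the shell and the picture viewer there is one more tool, called after "Emit:" by a JSON object that holds its "method" and its "body". servo_tool: Moves the arm, as the interface text tells. Shifts and turns lie within -1 to 1; 1 stands for 0.15 m of shift or 180 degrees of turn. Its arguments: {"type":"object","properties":{"series":{"type":"array","items":{"type":"array","items":{"type":"number"}}},"newtons":{"type":"number"}},"required":["series"]}

```bash
mkdir -p pics
cat > h.py <<'E'
import numpy as np, cv2
from workcell import bot
def K(c):
    i=bot.camera_info(c); f=200/np.tan(np.radians(i["vertical_fov"])/2)
    return f,i["cx"],i["cy"],np.array(i["R"]),np.array(i["t"])
def P(c):
    f,cx,cy,R,t=K(c); return np.array([[f,0,cx],[0,f,cy],[0,0,1]])@np.c_[R,t]
def proj(c,X):
    p=P(c)@np.r_[X,1]; return p[:2]/p[2]
def onz(c,uv,z):
    f,cx,cy,R,t=K(c); d=R.T@np.array([(uv[0]-cx)/f,(uv[1]-cy)/f,1]); o=-R.T@t
    return o+d*(z-o[2])/d[2]
def tri(cs,uvs):
    return (lambda X:X[:3,0]/X[3,0])(cv2.triangulatePoints(P(cs[0]),P(cs[1]),np.array(uvs[0],float).reshape(2,1),np.array(uvs[1],float).reshape(2,1)))
E
python3 - <<'E'
from h import *
np.set_printoptions(precision=4,suppress=True)
for c in("scene","side"):
    im=bot.read_camera(c); cv2.imwrite(f"pics/{c}0.png",im[:,:,::-1])
    print(c,K(c)[3:],)
pts={}
for n in("toe","heel","top_edge","stop_face","rest_edge","upright","jig","short_upright","glue","tape","tub"):
    for c in("scene","side"):
        r=bot.mark_of(n,c)
        pts[n,c]=[(d["at"][1]*640,d["at"][0]*400,d["score"]) for d in r]
        print(n,c,[np.round(x,2) for x in pts[n,c]][:3])
    a,b=pts[n,"scene"],pts[n,"side"]
    if a and b: print("  tri",tri(("scene","side"),(a[0][:2],b[0][:2])))
print(bot.read_state())
E
```

```text
scene (array([[-0.5482,  0.8362,  0.0151],
       [ 0.5329,  0.3632, -0.7642],
       [-0.6445, -0.4109, -0.6448]]), array([ 0.1509, -0.1686,  1.4924]))
side (array([[-0.7559, -0.6546,  0.0103],
       [-0.3547,  0.3962, -0.8469],
       [ 0.5503, -0.6438, -0.5317]]), array([0.4448, 0.2495, 0.8657]))
toe scene [array([435.58, 259.52,   0.91]), array([428.48, 212.4 ,   0.86]), array([212.1 , 212.  ,   0.57])]
toe side [array([271.87, 355.2 ,   0.71]), array([378.62, 379.  ,   0.62]), array([379.78, 198.2 ,   0.62])]
  tri [0.3436 0.4262 0.002 ]
heel scene [array([218.5 , 217.32,   0.88]), array([417.47, 207.6 ,   0.87]), array([333.7 , 276.28,   0.77])]
heel side [array([384.51, 366.2 ,   0.85]), array([276.29, 257.6 ,   0.83]), array([370.11, 200.4 ,   0.76])]
  tri [ 0.3492 -0.2719 -0.4689]
top_edge scene [array([325.5 , 203.28,   0.96]), array([460.1 , 199.4 ,   0.87]), array([444.93, 150.68,   0.82])]
top_edge side [array([264.38, 268.6 ,   0.76]), array([386.88, 131.  ,   0.76]), array([286.21, 173.2 ,   0.7 ])]
  tri [0.4882 0.239  0.1178]
stop_face scene [array([332.61, 278.68,
[... 973 characters left out ...]
.38, 247.32,   0.88]), array([310.72, 218.4 ,   0.47])]
tape side [array([310.59, 296.32,   0.71]), array([271.87, 257.8 ,   0.3 ])]
  tri [0.3912 0.27   0.0038]
tub scene []
tub side [array([235.71, 226.92,   0.76])]
{'time': 1.2, 'q': array([-1.3559,  0.2639,  1.604 , -0.    ,  1.2737, -0.0369]), 'joint_vel': array([-0.0005, -0.0005, -0.0005,  0.0003,  0.0002, -0.0006]), 'joint_torque': array([  0.0027, -51.5072, -36.7725,  -0.    ,   0.0009,   0.    ]), 'tool_pos': array([ 0.1682, -0.6537,  0.2313]), 'tcp_rot': array([ 3.1167,  0.3944, -0.    ]), 'wrist_force': array([ 0.3384,  0.9164, -0.1458]), 'torque': array([-0.0157, -0.0159, -0.0192]), 'grip_force': 0.0, 'width': 1.0020817299762101}
```

View pics/scene0.png

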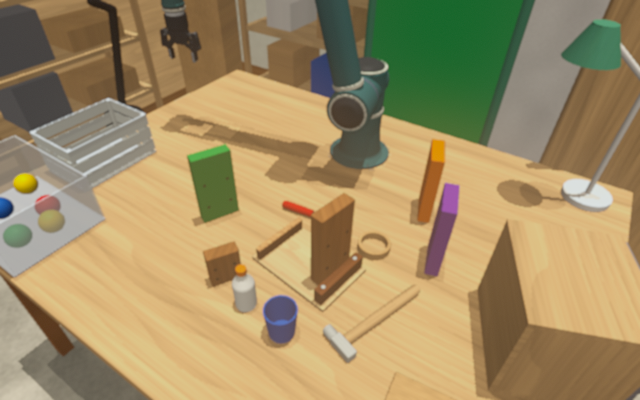

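View pics/side0.png

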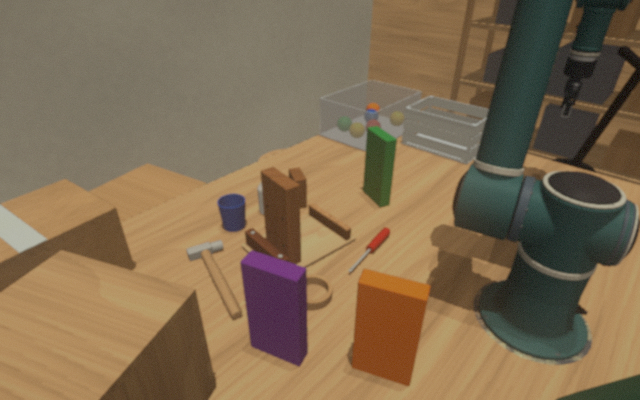

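Run:
```python
from h import *
np.set_printoptions(precision=4,suppress=True)
S=("scene","side")
best={}
for n in("toe","heel","top_edge","upright"):
    m={c:[(d["at"][1]*640,d["at"][0]*400,d["score"]) for d in bot.mark_of(n,c)] for c in S}
    for a in m["scene"]:
        for b in m["side"]:
            X=tri(S,(a[:2],b[:2]))
            e=[np.linalg.norm(proj(c,X)-np.array(p[:2])) for c,p in zip(S,(a,b))]
            if max(e)<4 and -.03<X[2]<.27: print(n,X,"err",np.round(e,1),np.round(a,1),np.round(b,1))
bx=np.array([.531,.231-.0,0])
for n in("tub","hammer","driver","glue","short_upright"):
    for c in S:
        r=bot.mark_of(n,c)
        print(n,c,[(onz(c,(d["at"][1]*640,d["at"][0]*400),0.0)[:2],round(d["score"],2)) for d in r[:2]])
```

```text
toe [0.3436 0.4262 0.002 ] err [2.2 3.1] [435.6 259.5   0.9] [271.9 355.2   0.7]
toe [ 0.1635  0.3329 -0.0064] err [0.2 0.3] [428.5 212.4   0.9] [378.6 379.    0.6]
toe [ 0.5278 -0.2134 -0.0134] err [1.1 1.1] [212.1 212.    0.6] [379.8 198.2   0.6]
heel [ 0.5388 -0.1752 -0.0079] err [1.3 1.3] [218.5 217.3   0.9] [370.1 200.4   0.8]
heel [ 0.1687  0.301  -0.0029] err [1.4 2.3] [417.5 207.6   0.9] [384.5 366.2   0.8]
heel [0.5445 0.228  0.0057] err [0.7 0.8] [333.7 276.3   0.8] [276.3 257.6   0.8]
heel [0.3489 0.3944 0.0002] err [1.7 2.4] [423.8 256.5   0.6] [282.4 343.7   0.7]
top_edge [0.5383 0.19   0.2309] err [0.5 0.5] [325.5 203.3   1. ] [286.2 173.2   0.7]
top_edge [0.3433 0.4339 0.2222] err [0.6 0.9] [460.1 199.4   0.9] [264.4 268.6   0.8]
top_edge [0.1663 0.3347 0.2209] err [0.1 0.2] [444.9 150.7   0.8] [389.1 288.5   0.6]
top_edge [ 0.5181 -0.197   0.2233] err [0.5 0.4] [206.3 146.9   0.7] [386.9 131.    0.8]
upright [0.5405 0.2115 0.0132] err [0.2 0.3] [329.4 270.9   0.9] [282.4 252.5   0.6]
upright [ 0.5259 -0.1823 -0.0022] err [1.3 1.3] [219.5 212.6   0.7] [374.9 199.4   0.6]
tub scene []
tub side [(array([0.7306, 0.2099]), 0.76)]
hammer scene [(array([0.5785, 0.3782]), 0.69)]
hammer side [(array([0.5896, 0.3726]), 0.91)]
driver scene []
driver side [(array([0.5868, 0.3672]), 0.6), (array([0.3711, 0.0534]), 0.57)]
glue scene [(array([0.7252, 0.0888]), 0.62)]
glue side [(array([0.7273, 0.0841]), 0.69), (array([0.5241, 0.1011]), 0.38)]
short_upright scene [(array([ 0.6965, -0.0018]), 0.66)]
short_upright side [(array([ 0.6922, -0.0195]), 0.77)]
```

Emit:
{"method": "servo_tool", "body": {"series": [[0, 0, 0.4, 0, 0, 0, 0], [0, 0, 0.8, 0, 0, 0, 0]]}}

```text
time: 2.3
tool_pos: [0.1678, -0.6521, 0.3291]
tcp_rot: [-3.11, -0.394, 0.001]
wrist_force: [0.1, -0.5, 0.0]
width: 1.001
grip_force: 0.0
```

Emit:
{"method": "servo_tool", "body": {"series": [[0.9, 0.95, 0.2, 0, 0, 0.145, 0.4], [0.9, 0.95, 0.2, 0, 0, 0.145, 0.4], [0.9, 0.95, 0.2, 0, 0, 0.145, 0.4], [0.9, 0.95, 0.2, 0, 0, 0.145, 0.4], [0.9, 0.95, 0.2, 0, 0, 0.145, 0.4]]}}

```text
time: 2.8
tool_pos: [0.3072, -0.5078, 0.3636]
tcp_rot: [2.942, 1.096, 0.005]
wrist_force: [-0.4, 0.3, 0.2]
width: 0.602
grip_force: 0.0
```

Emit:
{"method": "servo_tool", "body": {"series": [[0.7, 0.95, 0, 0, 0, 0.145, 0.4], [0.7, 0.95, 0, 0, 0, 0.145, 0.4], [0.7, 0.95, 0, 0, 0, 0.145, 0.4], [0.7, 0.95, 0, 0, 0, 0.145, 0.4]]}}

```text
time: 3.2
tool_pos: [0.4094, -0.3665, 0.3614]
tcp_rot: [-2.621, -1.732, -0.001]
wrist_force: [0.0, -0.7, -0.1]
width: 0.598
grip_force: 0.0
```

Emit:
{"method": "servo_tool", "body": {"series": [[0.47, 0.95, 0, 0, 0, 0.145, 0.4], [0.47, 0.95, 0, 0, 0, 0.145, 0.4], [0.47, 0.95, 0, 0, 0, 0.145, 0.4], [0.47, 0.95, 0, 0, 0, 0.145, 0.4]]}}

```text
time: 3.6
tool_pos: [0.4802, -0.2226, 0.3613]
tcp_rot: [-2.16, -2.281, -0.003]
wrist_force: [0.4, -0.9, -0.3]
width: 0.596
grip_force: 0.0
```

Emit:
{"method": "servo_tool", "body": {"series": [[0.27, 0.95, 0, 0, 0, 0.145, 0.4], [0.27, 0.95, 0, 0, 0, 0.145, 0.4], [0.27, 0.95, 0, 0, 0, 0.145, 0.4], [0.27, 0.95, 0, 0, 0, 0.145, 0.4]]}}

```text
time: 4.0
tool_pos: [0.5202, -0.0799, 0.3612]
tcp_rot: [-1.589, -2.709, -0.003]
wrist_force: [1.1, -1.4, 0.2]
width: 0.6
grip_force: 0.0
```

Emit:
{"method": "servo_tool", "body": {"series": [[0.13, 0.95, 0, 0, 0, 0.145, 0.4], [0.13, 0.95, 0, 0, 0, 0.145, 0.4], [0.13, 0.95, 0, 0, 0, 0.145, 0.4], [0.13, 0.95, 0, 0, 0, 0.145, 0.4]]}}

```text
time: 4.4
tool_pos: [0.5392, 0.0616, 0.361]
tcp_rot: [-0.939, -2.997, -0.002]
wrist_force: [-1.0, -0.5, -0.5]
width: 0.602
grip_force: 0.0
```

Run:
```python
from h import *
np.set_printoptions(precision=4,suppress=True)
im=bot.read_camera("wrist"); cv2.imwrite("pics/w1.png",im[:,:,::-1])
s=bot.read_state(); print(s["time"],s["tool_pos"],s["tcp_rot"],s["q"],s["width"])
f,cx,cy,R,t=K("wrist"); print("cam",-R.T@t,R[2],f)
for n,z in(("stop_face",.012),("rest_edge",.048),("top_edge",.232),("heel",.012),("toe",.012)):
    print(n,[(onz("wrist",(d["at"][1]*640,d["at"][0]*400),z),round(d["score"],2)) for d in bot.mark_of(n,"wrist")[:3]])
```

```text
4.45 [0.539  0.0593 0.361 ] [-0.9448 -2.996   0.0015] [ 0.0642 -0.0424  1.7074 -0.0008  1.477  -0.8956] 0.5994934969858065
cam [0.4718 0.1057 0.5032] [ 0.258  -0.1832 -0.9486] 286.93473313102754
stop_face []
rest_edge [(array([0.527 , 0.0441, 0.048 ]), 0.94)]
top_edge [(array([0.5348, 0.1908, 0.232 ]), 0.93), (array([ 0.511 , -0.1932,  0.232 ]), 0.59)]
heel [(array([0.5419, 0.2184, 0.012 ]), 0.8), (array([ 0.525 , -0.1646,  0.012 ]), 0.58)]
toe [(array([0.5369, 0.1891, 0.012 ]), 0.81), (array([ 0.5124, -0.2011,  0.012 ]), 0.77)]
```

View pics/w1.png

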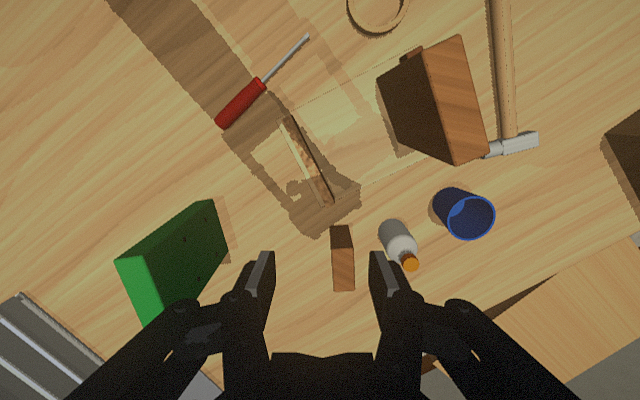

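Run:
```python
from h import *
np.set_printoptions(precision=4,suppress=True)
im=bot.read_camera("wrist")
c=np.array([[424,42],[463,35],[489,153],[453,165]],np.float32)
hsv=cv2.cvtColor(im,cv2.COLOR_RGB2GRAY)
c=cv2.cornerSubPix(hsv,c.reshape(-1,1,2).copy(),(5,5),(-1,-1),(3,50,.01)).reshape(-1,2);print(c)
W=np.array([onz("wrist",p,.232) for p in c])
print(W, W.mean(0)); 
for i,j in((0,1),(3,2),(0,3),(1,2)): d=W[j]-W[i];print(np.linalg.norm(d),np.degrees(np.arctan2(d[1],d[0])))
r=[onz("wrist",p,.048) for p in((297,116),(334,200))];d=r[0]-r[1];print(r,np.linalg.norm(d),np.degrees(np.arctan2(d[1],d[0])))
b=[onz("wrist",p,.012) for p in((275,84),(368,65))];d=b[1]-b[0];print(b,np.degrees(np.arctan2(d[1],d[0])))
```

```text
[[424.7464  43.1707]
 [463.      35.    ]
 [486.7974 155.362 ]
 [453.     165.    ]]
[[0.4786 0.2044 0.232 ]
 [0.4917 0.2333 0.232 ]
 [0.5951 0.2066 0.232 ]
 [0.5849 0.1764 0.232 ]] [0.5376 0.2052 0.232 ]
0.03173347100718491 65.63120518258005
0.03186436161880681 71.38432925775759
0.11001959540091447 -14.769375400732622
0.10686641203336004 -14.49944746742874
[array([0.4576, 0.0671, 0.048 ]), array([0.6001, 0.0372, 0.048 ])] 0.14557138077604254 168.13420794055162
[array([0.3977, 0.0648, 0.012 ]), array([0.4597, 0.1996, 0.012 ])] 65.26306052606212
```

Emit:
{"method": "servo_tool", "body": {"series": [[0, 0.99, 0, 0, 0, 0.122, 0.3], [0, 0.99, 0, 0, 0, 0.122, 0.3], [0, 0.99, 0, 0, 0, 0.122, 0.3], [0, 0.99, -0.25, 0, 0, 0.122, 0.3], [0, 0.99, -0.5, 0, 0, 0.122, 0.3], [0, 0.99, -0.5, 0, 0, 0.122, 0.3], [0, 0.99, -0.5, 0, 0, 0.122, 0.3]]}}

```text
time: 5.45
tool_pos: [0.5385, 0.2063, 0.2861]
tcp_rot: [-0.361, -3.119, 0.001]
wrist_force: [0.1, 1.2, 1.3]
width: 0.698
grip_force: 0.0
```

Run:
```python
from h import *
np.set_printoptions(precision=4,suppress=True)
im=bot.read_camera("wrist"); cv2.imwrite("pics/w2.png",im[:,:,::-1])
s=bot.read_state(); print(s["time"],s["tool_pos"],s["tcp_rot"],s["q"],s["width"])
for n,z in(("stop_face",.012),("rest_edge",.048),("top_edge",.232)):
    print(n,[(onz("wrist",(d["at"][1]*640,d["at"][0]*400),z),round(d["score"],2)) for d in bot.mark_of(n,"wrist")[:2]])
```

```text
5.5 [0.5396 0.2066 0.288 ] [0.3611 3.1191 0.001 ] [ 0.3226  0.0488  1.7467 -0.0001  1.3443 -1.0176] 0.7035763055265888
stop_face []
rest_edge []
top_edge [(array([0.5362, 0.193 , 0.232 ]), 0.9)]
```

View pics/w2.png

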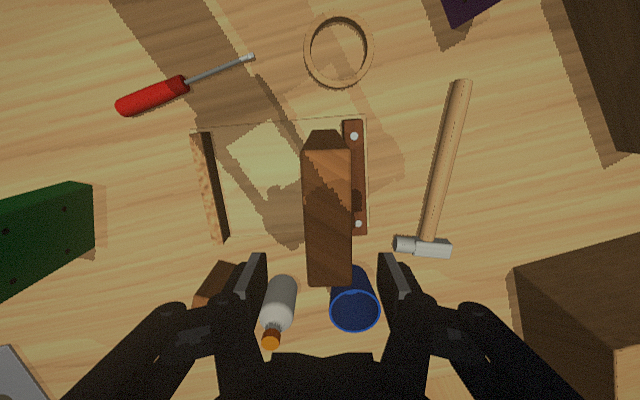

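Run:
```python
from h import *
np.set_printoptions(precision=4,suppress=True)
def ln(a,b,z):
    p,q=onz("wrist",a,z),onz("wrist",b,z);d=p-q;print(p,q,(p+q)/2,np.linalg.norm(d),np.degrees(np.arctan2(d[1],d[0]))-90)
ln((301,150),(307,285),.232);ln((351,150),(351,285),.232)
ln((210,132),(229,242),.048);ln((363,120),(367,235),.054)
```

```text
[0.4832 0.2053 0.232 ] [0.5891 0.1828 0.232 ] [0.5361 0.1941 0.232 ] 0.1082972382110304 78.00616172693532
[0.4911 0.2388 0.232 ] [0.5973 0.2175 0.232 ] [0.5442 0.2281 0.232 ] 0.10836087098023514 78.62978744077134
[0.4553 0.078  0.048 ] [0.6105 0.05   0.048 ] [0.5329 0.064  0.048 ] 0.15772407804215527 79.8044958801623
[0.4857 0.2732 0.054 ] [0.6432 0.2496 0.054 ] [0.5644 0.2614 0.054 ] 0.15930980308554346 81.4637587699757
```

Emit:
{"method": "servo_tool", "body": {"series": [[0, 0.015, -0.2, 0, 0, 0, 0.3], [0, 0.015, -0.4, 0, 0, 0, 0.3], [0, 0.015, -0.53, 0, 0, 0, 0.35], [0, 0.015, -0.53, 0, 0, 0, 0.4], [0, 0.015, -0.53, 0, 0, 0, 0.4]]}}

```text
time: 6.15
tool_pos: [0.5395, 0.2096, 0.2083]
tcp_rot: [0.359, 3.119, 0.001]
wrist_force: [1.1, -0.1, -0.0]
width: 0.599
grip_force: 0.0
```

Emit:
{"method": "servo_tool", "body": {"series": [[-0.012, -0.056, 0.003, 0.0136, -0.0028, 0, 0.4], [-0.023, -0.112, 0.005, 0.0272, -0.0056, 0, 0.4], [-0.035, -0.168, 0.003, 0.0408, -0.0085, 0, 0.4], [-0.046, -0.224, 0.001, 0.0544, -0.0113, 0, 0.4], [-0.052, -0.252, -0.002, 0.0612, -0.0127, 0, 0.4], [-0.058, -0.279, -0.006, 0.068, -0.0141, 0, 0.4], [-0.064, -0.307, -0.009, 0.0748, -0.0155, 0, 0.4], [-0.069, -0.335, -0.013, 0.0816, -0.0169, 0, 0.4], [-0.08, -0.39, -0.025, 0.0952, -0.0198, 0, 0.4], [-0.092, -0.444, -0.038, 0.1088, -0.0226, 0, 0.4], [-0.092, -0.444, -0.038, 0.1088, -0.0226, 0, 0.4], [-0.092, -0.444, -0.038, 0.1088, -0.0226, 0, 0.4]]}}

```text
time: 7.35
tool_pos: [0.5263, 0.1425, 0.2033]
tcp_rot: [0.35, 3.04, 0.537]
wrist_force: [0.0, 0.2, 1.1]
width: 0.602
grip_force: 0.2
```

Run:
```python
from h import *
np.set_printoptions(precision=4,suppress=True)
im=np.vstack([bot.read_camera(c)[90:330,140:500] for c in("scene","side")]); cv2.imwrite("pics/t1.png",im[:,:,::-1])
s=bot.read_state(); print(s)
```

```text
{'time': 7.45, 'q': array([ 0.0039, -0.0283,  2.0229,  0.3844,  1.1004, -1.5066]), 'joint_vel': array([ 0.0071,  0.0061,  0.0067,  0.0012, -0.0018, -0.0052]), 'joint_torque': array([ -0.0813, -33.8186, -35.2563,   1.726 ,  -0.0405,   0.0144]), 'tool_pos': array([0.526 , 0.1432, 0.2028]), 'tcp_rot': array([0.3484, 3.0408, 0.5375]), 'wrist_force': array([0.2589, 0.4453, 1.0009]), 'torque': array([-0.2185,  0.0511,  0.0012]), 'grip_force': 0.20348764037407818, 'width': 0.6037610587123662}
```

View pics/t1.png

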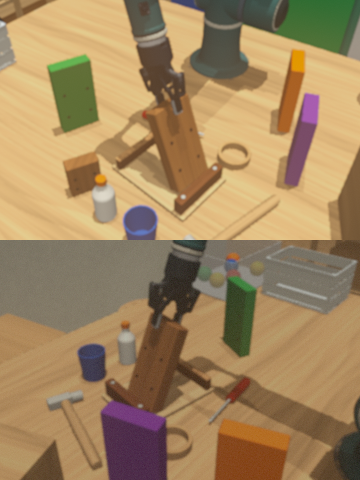

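```bash
cat > pl.py <<'E'
import numpy as np
def T(th,ph,g,s):
    th,ph=np.radians([th,ph]); C=220*np.array([-np.sin(th),np.cos(th)])
    n=np.array([-np.cos(ph),-np.sin(ph)]); b=np.array([-np.sin(ph),np.cos(ph)])
    return C-g*n-s*b
def row(T0,ph0,th,ph,c,s):
    d=(T(th,ph,42.5*(1-c),s)-T0)/150
    a=(ph-ph0)/180
    return [round(float(x),3) for x in(d[0]*.203,d[0]*.979,d[1],a*.979,-a*.203,0,c)]
E
python3 - <<'E'
from pl import *
T0=np.array([-50.1,190.3]); print(T(22,20,25.5,26),T0)
r=[]
for k in range(1,15):
    th=22+2*k; ph=min(35,20+1.2*k); c=round(max(0,.4-.035*k),3); s=26+min(k,10)*.2
    r.append(row(T0,20,th,ph,c,s))
print(r); T1=T(50,35,42.5,28); r=[]
for k in range(1,15): r.append(row(T1,35,50+2*k,35,0,28))
print(r); print(T1,T(78,35,42.5,28))
E
```

```text
[-49.55876499 188.26995352] [-50.1 190.3]
[[-0.006, -0.031, -0.027, 0.007, -0.001, 0.0, 0.365], [-0.013, -0.065, -0.041, 0.013, -0.003, 0.0, 0.33], [-0.02, -0.098, -0.056, 0.02, -0.004, 0.0, 0.295], [-0.027, -0.131, -0.073, 0.026, -0.005, 0.0, 0.26], [-0.034, -0.163, -0.09, 0.033, -0.007, 0.0, 0.225], [-0.04, -0.195, -0.109, 0.039, -0.008, 0.0, 0.19], [-0.047, -0.226, -0.129, 0.046, -0.009, 0.0, 0.155], [-0.053, -0.256, -0.15, 0.052, -0.011, 0.0, 0.12], [-0.059, -0.285, -0.172, 0.059, -0.012, 0.0, 0.085], [-0.065, -0.313, -0.194, 0.065, -0.014, 0.0, 0.05], [-0.071, -0.342, -0.217, 0.072, -0.015, 0.0, 0.015], [-0.078, -0.374, -0.244, 0.078, -0.016, 0.0, 0.0], [-0.085, -0.408, -0.278, 0.082, -0.017, 0.0, 0.0], [-0.091, -0.441, -0.316, 0.082, -0.017, 0.0, 0.0]]
[[-0.007, -0.032, -0.04, 0.0, -0.0, 0.0, 0.0], [-0.013, -0.062, -0.081, 0.0, -0.0, 0.0, 0.0], [-0.019, -0.09, -0.123, 0.0, -0.0, 0.0, 0.0], [-0.024, -0.118, -0.166, 0.0, -0.0, 0.0, 0.0], [-0.03, -0.144, -0.209, 0.0, -0.0, 0.0, 0.0], [-0.035, -0.168, -0.254, 0.0, -0.0, 0.0, 0.0], [-0.04, -0.191, -0.3, 0.0, -0.0, 0.0, 0.0], [-0.044, -0.212, -0.346, 0.0, -0.0, 0.0, 0.0], [-0.048, -0.231, -0.393, 0.0, -0.0, 0.0, 0.0], [-0.052, -0.249, -0.441, 0.0, -0.0, 0.0, 0.0], [-0.055, -0.266, -0.49, 0.0, -0.0, 0.0, 0.0], [-0.058, -0.28, -0.538, 0.0, -0.0, 0.0, 0.0], [-0.061, -0.293, -0.588, 0.0, -0.0, 0.0, 0.0], [-0.063, -0.305, -0.638, 0.0, -0.0, 0.0, 0.0]]
[-117.65567539  142.85401544] [-164.31837006   47.18131328]
```

Emit:
{"method": "servo_tool", "body": {"series": [[-0.006, -0.031, -0.027, 0.007, -0.001, 0, 0.365], [-0.013, -0.065, -0.041, 0.013, -0.003, 0, 0.33], [-0.02, -0.098, -0.056, 0.02, -0.004, 0, 0.295], [-0.027, -0.131, -0.073, 0.026, -0.005, 0, 0.26], [-0.034, -0.163, -0.09, 0.033, -0.007, 0, 0.225], [-0.04, -0.195, -0.109, 0.039, -0.008, 0, 0.19], [-0.047, -0.226, -0.129, 0.046, -0.009, 0, 0.155], [-0.053, -0.256, -0.15, 0.052, -0.011, 0, 0.12], [-0.059, -0.285, -0.172, 0.059, -0.012, 0, 0.085], [-0.065, -0.313, -0.194, 0.065, -0.014, 0, 0.05], [-0.071, -0.342, -0.217, 0.072, -0.015, 0, 0.015], [-0.078, -0.374, -0.244, 0.078, -0.016, 0, 0], [-0.085, -0.408, -0.278, 0.082, -0.017, 0, 0], [-0.091, -0.441, -0.316, 0.082, -0.017, 0, 0], [-0.091, -0.441, -0.316, 0.082, -0.017, 0, 0]]}}

```text
time: 8.95
tool_pos: [0.5109, 0.0764, 0.1528]
tcp_rot: [0.337, 2.927, 0.926]
wrist_force: [-1.0, -2.0, -1.1]
width: 1.003
grip_force: 0.7
```

Run:
```python
from h import *
np.set_printoptions(precision=4,suppress=True)
im=np.vstack([bot.read_camera(c)[90:330,140:500] for c in("scene","side")]); cv2.imwrite("pics/t2.png",im[:,:,::-1])
s=bot.read_state(); print(s)
```

```text
{'time': 9.05, 'q': array([-0.2984,  0.0416,  2.1382,  0.6836,  1.133 , -1.9935]), 'joint_vel': array([ 0.0064, -0.007 , -0.0037,  0.0034,  0.0029, -0.0018]), 'joint_torque': array([  0.0698, -33.7398, -31.4339,   2.7105,   1.4224,  -0.0027]), 'tool_pos': array([0.5113, 0.0769, 0.1537]), 'tcp_rot': array([0.3364, 2.9259, 0.9269]), 'wrist_force': array([-0.4165, -1.4116, -1.1569]), 'torque': array([-0.3995,  0.0475,  0.0087]), 'grip_force': 0.5329139507375658, 'width': 1.0022598160033633}
```

View pics/t2.png

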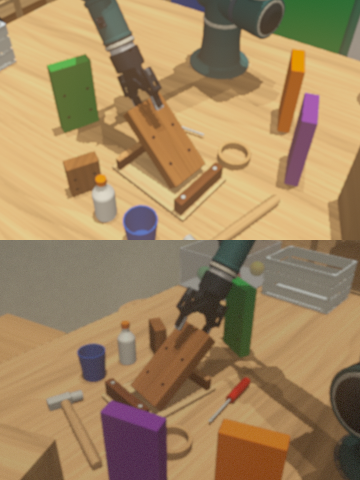

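Emit:
{"method": "servo_tool", "body": {"series": [[-0.007, -0.032, -0.04, 0, 0, 0, 0], [-0.013, -0.062, -0.081, 0, 0, 0, 0], [-0.019, -0.09, -0.123, 0, 0, 0, 0], [-0.024, -0.118, -0.166, 0, 0, 0, 0], [-0.03, -0.144, -0.209, 0, 0, 0, 0], [-0.035, -0.168, -0.254, 0, 0, 0, 0], [-0.04, -0.191, -0.3, 0, 0, 0, 0], [-0.044, -0.212, -0.346, 0, 0, 0, 0], [-0.044, -0.212, -0.346, 0, 0, 0, 0]]}}

```text
time: 9.95
tool_pos: [0.5038, 0.0448, 0.1005]
tcp_rot: [0.338, 2.927, 0.928]
wrist_force: [-1.0, -1.3, -1.5]
width: 1.001
grip_force: 0.8
```

Run:
```python
from h import *
np.set_printoptions(precision=4,suppress=True)
im=np.vstack([bot.read_camera(c)[90:330,140:500] for c in("scene","side")]); cv2.imwrite("pics/t3.png",im[:,:,::-1])
s=bot.read_state(); print(s["q"],s["tool_pos"],s["grip_force"])
```

```text
[-0.3652  0.1216  2.1681  0.6979  1.0822 -2.1167] [0.5045 0.045  0.1016] 0.6680509680882096
```

View pics/t3.png

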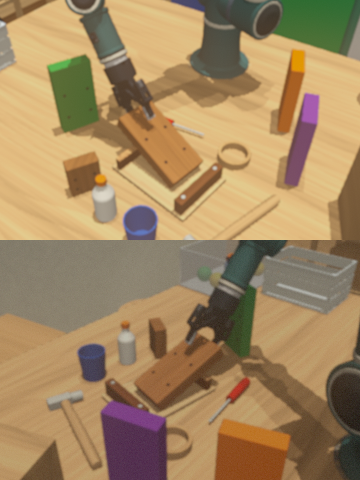

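Emit:
{"method": "servo_tool", "body": {"series": [[-0.004, -0.019, -0.047, 0, 0, 0, 0], [-0.008, -0.037, -0.095, 0, 0, 0, 0], [-0.011, -0.054, -0.144, 0, 0, 0, 0], [-0.013, -0.061, -0.168, 0, 0, 0, 0], [-0.014, -0.068, -0.192, 0, 0, 0, 0], [-0.016, -0.075, -0.217, 0, 0, 0, 0], [-0.017, -0.081, -0.242, 0, 0, 0, 0], [-0.018, -0.087, -0.267, 0, 0, 0, 0], [-0.019, -0.093, -0.292, 0, 0, 0, 0], [-0.019, -0.093, -0.292, 0, 0, 0, 0]]}}

```text
time: 11.05
tool_pos: [0.5015, 0.0311, 0.0576]
tcp_rot: [0.337, 2.926, 0.927]
wrist_force: [0.6, -0.6, -0.2]
width: 1.0
grip_force: 0.0
```

Run:
```python
from h import *
np.set_printoptions(precision=4,suppress=True)
im=np.vstack([bot.read_camera(c)[90:330,140:500] for c in("scene","side")]); cv2.imwrite("pics/t4.png",im[:,:,::-1])
s=bot.read_state(); print(s["q"],s["tool_pos"],s["grip_force"],s["wrist_force"])
S=("scene","side")
for n in("top_edge","toe","heel"):
    m={c:[(d["at"][1]*640,d["at"][0]*400,d["score"]) for d in bot.mark_of(n,c)] for c in S}
    for a in m["scene"]:
        for b in m["side"]:
            X=tri(S,(a[:2],b[:2]))
            e=[np.linalg.norm(proj(c,X)-np.array(p[:2])) for c,p in zip(S,(a,b))]
            if max(e)<5 and -.03<X[2]<.2 and .4<X[0]<.65 and -.1<X[1]<.3: print(n,X,"err",np.round(e,1),np.round(a,1),np.round(b,1))
```

```text
[-0.3937  0.1967  2.185   0.7213  1.0254 -2.2042] [0.5018 0.0311 0.058 ] 0.0 [0.9082 0.3446 0.2735]
top_edge [ 0.4966 -0.0104  0.0625] err [0.6 0.6] [270.6 214.6   0.7] [351.2 206.2   0.6]
toe [0.5348 0.187  0.0123] err [0.3 0.3] [322.8 266.    0.6] [291.2 248.7   0.9]
heel [0.5372 0.2062 0.0473] err [0.2 0.2] [328.8 260.3   1. ] [284.3 241.3   0.6]
heel [0.5278 0.2002 0.0356] err [0.2 0.2] [328.8 260.3   1. ] [289.1 245.2   0.5]
```

View pics/t4.png

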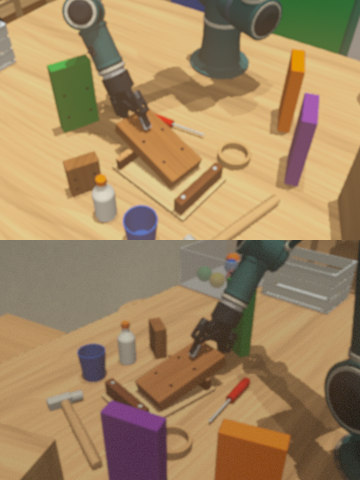

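Emit:
{"method": "servo_tool", "body": {"series": [[-0.005, -0.026, -0.02, 0, 0, 0, 0], [-0.005, -0.026, -0.02, 0, 0, 0, 0], [-0.028, -0.135, 0.13, 0, 0, 0, 0], [-0.05, -0.245, 0.28, 0, 0, 0, 0], [-0.073, -0.352, 0.42, 0, 0, 0, 0], [-0.12, -0.634, 0.5, -0.04, 0.008, 0, 0.5], [-0.12, -0.634, 0.5, -0.08, 0.016, 0, 1], [-0.12, -0.634, 0.5, -0.12, 0.025, 0, 1], [-0.12, -0.634, 0.5, -0.16, 0.033, 0, 1], [-0.12, -0.634, 0.5, -0.19, 0.039, 0, 1], [-0.12, -0.634, 0.5, -0.19, 0.039, 0, 1], [-0.12, -0.634, 0.5, -0.19, 0.039, 0, 1]]}}

```text
time: 12.65
tool_pos: [0.4836, -0.0633, 0.1328]
tcp_rot: [0.355, 3.121, 0.007]
wrist_force: [0.9, 0.3, -0.9]
width: 0.0
grip_force: 0.0
```

Run:
```python
from h import *
np.set_printoptions(precision=4,suppress=True)
im=bot.read_camera("wrist"); cv2.imwrite("pics/w5.png",im[:,:,::-1])
s=bot.read_state(); print(s["q"],s["tool_pos"],s["tcp_rot"],s["width"],s["wrist_force"])
for n,z in(("stop_face",.012),("rest_edge",.048),("top_edge",.0625),("heel",.047),("toe",.012)):
    print(n,[(onz("wrist",(d["at"][1]*640,d["at"][0]*400),z),round(d["score"],2)) for d in bot.mark_of(n,"wrist")[:2]])
```

```text
[-0.1857 -0.0065  2.0993  0.0051  1.0486 -1.5309] [ 0.4834 -0.0639  0.1326] [0.3575 3.1206 0.0069] 0.0015033247927920643 [-0.3468  0.9266 -1.2108]
stop_face []
rest_edge []
top_edge [(array([ 0.4921, -0.0155,  0.0625]), 0.68)]
heel [(array([ 0.5077, -0.1493,  0.047 ]), 0.94)]
toe [(array([0.5468, 0.2126, 0.012 ]), 0.31)]
```

View pics/w5.png

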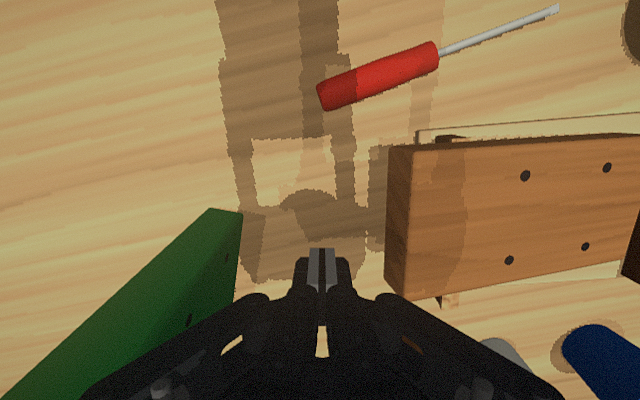

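Emit:
{"method": "servo_tool", "body": {"series": [[0, 0, -0.29, 0, 0, 0, 1], [0, 0, -0.57, 0, 0, 0, 1], [0, 0, -0.57, 0, 0, 0, 1], [0.01, 0.06, -0.57, 0, 0, 0, 1], [0.02, 0.11, -0.57, 0, 0, 0, 1], [0.025, 0.145, -0.57, 0, 0, 0, 1], [0.025, 0.145, -0.57, 0, 0, 0, 1]]}}

```text
time: 13.65
tool_pos: [0.4893, -0.0416, 0.0495]
tcp_rot: [0.355, 3.116, 0.004]
wrist_force: [-0.4, 0.0, -0.1]
width: -0.0
grip_force: 0.0
```

Emit:
{"method": "servo_tool", "body": {"series": [[0.005, 0.02, 0, 0, 0, 0, 1], [0.008, 0.04, 0, 0, 0, 0, 1], [0.011, 0.06, 0, 0, 0, 0, 1], [0.014, 0.08, 0, 0, 0, 0, 1], [0.017, 0.1, 0, 0, 0, 0, 1]]}}

```text
time: 14.15
tool_pos: [0.4899, -0.0272, 0.0474]
tcp_rot: [0.358, 3.12, 0.004]
wrist_force: [0.3, -1.4, 0.2]
width: 0.0
grip_force: 0.0
```

Emit:
{"method": "servo_tool", "body": {"series": [[0.003, 0.02, 0, 0, 0, 0, 1], [0.006, 0.04, 0, 0, 0, 0, 1], [0.01, 0.06, 0, 0, 0, 0, 1], [0.013, 0.08, 0, 0, 0, 0, 1], [0.017, 0.1, 0, 0, 0, 0, 1]]}}

```text
time: 14.65
tool_pos: [0.4926, -0.0121, 0.0474]
tcp_rot: [0.358, 3.12, 0.004]
wrist_force: [-1.0, -1.6, 0.1]
width: 0.006
grip_force: 0.0
```

```bash
cat > m.py <<'E'
from h import *
np.set_printoptions(precision=4,suppress=True)
s=bot.read_state(); print(s["time"],s["tool_pos"],s["wrist_force"])
S=("scene","side")
for c in S: bot.read_camera(c)
for n in("top_edge","toe","heel","stop_face"):
    m={c:[(d["at"][1]*640,d["at"][0]*400,d["score"]) for d in bot.mark_of(n,c)] for c in S}
    for a in m["scene"]:
        for b in m["side"]:
            X=tri(S,(a[:2],b[:2]))
            e=[np.linalg.norm(proj(c,X)-np.array(p[:2])) for c,p in zip(S,(a,b))]
            if max(e)<5 and -.03<X[2]<.2 and .4<X[0]<.65 and -.1<X[1]<.3: print(n,X,"err",np.round(e,1),np.round(a,1),np.round(b,1))
E
python3 m.py
```

```text
14.65 [ 0.4926 -0.0121  0.0474] [-1.0455 -1.5783  0.0564]
top_edge [0.5065 0.0129 0.0535] err [0. 0.] [275.  221.8   0.9] [342.6 211.5   0.6]
heel [0.5371 0.2263 0.0464] err [0.9 1. ] [336.3 264.9   0.8] [279.3 244.6   0.9]
stop_face [0.5528 0.2294 0.0049] err [1. 1.] [332.3 278.7   0.9] [273.4 256.9   0.9]
```

Emit:
{"method": "servo_tool", "body": {"series": [[0.002, 0.01, 0, 0, 0, 0, 1], [0.004, 0.02, 0, 0, 0, 0, 1], [0.005, 0.03, 0, 0, 0, 0, 1], [0.007, 0.04, 0, 0, 0, 0, 1], [0.007, 0.04, 0, 0, 0, 0, 1]]}}

```text
time: 15.65
tool_pos: [0.4938, -0.0061, 0.0476]
tcp_rot: [0.358, 3.119, 0.004]
wrist_force: [-1.2, -0.1, 0.4]
width: 0.002
grip_force: 0.4
```

Emit:
{"method": "servo_tool", "body": {"series": [[0.002, 0.01, 0, 0, 0, 0, 1], [0.004, 0.02, 0, 0, 0, 0, 1], [0.005, 0.03, 0, 0, 0, 0, 1], [0.005, 0.03, 0, 0, 0, 0, 1]]}}

```text
time: 16.05
tool_pos: [0.4946, -0.0016, 0.0475]
tcp_rot: [0.358, 3.119, 0.004]
wrist_force: [-0.5, -1.0, 1.0]
width: 0.002
grip_force: 0.6
```

Emit:
{"method": "servo_tool", "body": {"series": [[0.002, 0.01, 0, 0, 0, 0, 1], [0.004, 0.02, 0, 0, 0, 0, 1], [0.005, 0.03, 0, 0, 0, 0, 1], [0.005, 0.03, 0, 0, 0, 0, 1]]}}

```text
time: 16.45
tool_pos: [0.4953, 0.0021, 0.0477]
tcp_rot: [0.357, 3.119, 0.002]
wrist_force: [-1.7, -5.9, 3.4]
width: -0.0
grip_force: 2.4
```

```bash
python3 m.py; python3 -c "
from h import *
im=np.vstack([cv2.resize(bot.read_camera(c)[y:y+140,x:x+200],None,fx=2,fy=2,interpolation=3) for c,x,y in(('scene',230,180),('side',220,170))]);cv2.imwrite('pics/p1.png',im[:,:,::-1])"
```

```text
16.45 [0.4953 0.0021 0.0477] [-1.6609 -5.8862  3.3549]
toe [0.5341 0.2309 0.0054] err [2.2 2.3] [335.9 273.    0.6] [277.2 261.1   0.9]
heel [0.5416 0.2344 0.0483] err [0.7 0.7] [337.3 265.6   0.9] [274.4 245.9   0.8]
stop_face [0.555  0.2338 0.0095] err [0.9 0.9] [334.5 280.4   0.7] [272.9 254.6   0.6]
stop_face [0.5565 0.2283 0.0183] err [4.4 4.6] [334.5 280.4   0.7] [276.6 248.2   0.2]
```

View pics/p1.png

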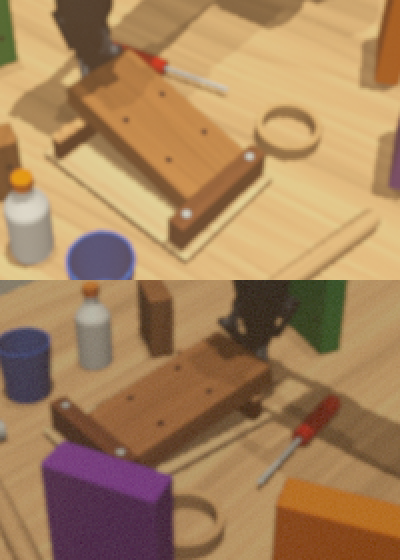

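Emit:
{"method": "servo_tool", "body": {"series": [[0.001, 0.005, 0, 0, 0, 0, 1], [0.002, 0.01, 0, 0, 0, 0, 1], [0.002, 0.01, 0, 0, 0, 0, 1], [0.002, 0.01, 0, 0, 0, 0, 1]]}}

```text
time: 17.45
tool_pos: [0.4957, 0.0027, 0.0479]
tcp_rot: [0.357, 3.119, 0.0]
wrist_force: [-1.0, -8.8, 3.4]
width: -0.003
grip_force: 3.8
```

Emit:
{"method": "servo_tool", "body": {"series": [[0.001, 0.005, 0, 0, 0, 0, 1], [0.002, 0.01, 0, 0, 0, 0, 1], [0.002, 0.01, 0, 0, 0, 0, 1]]}}

```text
time: 17.75
tool_pos: [0.4962, 0.0035, 0.0482]
tcp_rot: [0.356, 3.119, -0.001]
wrist_force: [-2.8, -12.2, 6.3]
width: -0.001
grip_force: 5.2
```

Emit:
{"method": "servo_tool", "body": {"series": [[-0.01, -0.06, 0, 0, 0, 0, 1], [-0.04, -0.25, 0, 0, 0, 0, 1], [-0.04, -0.25, 0.3, 0, 0, 0, 1], [-0.04, -0.25, 0.6, 0, 0, 0, 1], [-0.04, -0.25, 0.95, 0, 0, 0, 1], [-0.04, -0.25, 0.95, 0, 0, 0, 1]]}}

```text
time: 18.35
tool_pos: [0.4948, -0.0321, 0.1977]
tcp_rot: [0.357, 3.106, 0.006]
wrist_force: [1.1, 0.7, 0.7]
width: 0.002
grip_force: 0.0
```

Emit:
{"method": "servo_tool", "body": {"series": [[0, 0.3, 0.4, 0, 0, 0, 1], [0, 0.6, 0.8, 0, 0, 0, 1], [0, 0.9, 0.8, 0, 0, 0, 1], [0, 0.9, 0.8, 0, 0, 0, 1], [0, 0.9, 0.8, 0, 0, 0, 1]]}}

```text
time: 18.85
tool_pos: [0.4909, 0.107, 0.3128]
tcp_rot: [0.351, 3.116, 0.01]
wrist_force: [0.5, -0.4, -0.1]
width: 0.005
grip_force: 0.0
```

```bash
python3 m.py; python3 -c "
from h import *
im=bot.read_camera('wrist');cv2.imwrite('pics/w9.png',im[:,:,::-1])"
```

```text
18.85 [0.4909 0.107  0.3128] [ 0.4704 -0.3905 -0.0544]
top_edge [0.5058 0.0136 0.0507] err [0.2 0.2] [275.5 222.7   0.9] [342.7 212.4   0.6]
toe [0.5403 0.2301 0.0044] err [0.1 0.1] [335.6 276.4   0.8] [277.4 258.7   0.7]
toe [0.5483 0.2363 0.0137] err [1.1 1.2] [335.6 276.4   0.8] [272.3 256.4   0.3]
heel [0.5379 0.2409 0.0448] err [0.  0.1] [340.7 267.3   0.8] [274.1 248.4   0.7]
stop_face [0.5555 0.2354 0.0011] err [1.2 1.2] [335.  283.1   0.7] [272.7 257.2   0.7]
```

View pics/w9.png

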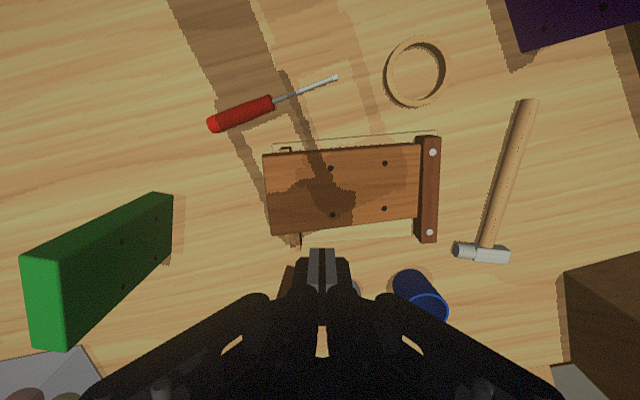

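Run:
```python
from h import *
np.set_printoptions(precision=3,suppress=True)
im=cv2.imread("pics/w9.png",0)[110:260,250:460]
L=cv2.createLineSegmentDetector(0).detect(cv2.resize(im,None,fx=3,fy=3,interpolation=cv2.INTER_CUBIC))[0].reshape(-1,4)/3+[250,110,250,110]
for l in L:
    n=np.hypot(*(l[2:]-l[:2]))
    if n<28: continue
    a,b=l[:2],l[2:]
    vert=abs(l[3]-l[1])>abs(l[2]-l[0]); o=[]
    for z in(.012,.05,.095):
        p,q=onz("wrist",a,z),onz("wrist",b,z);d=q-p;g=np.degrees(np.arctan2(d[1],d[0]))%180
        o.append(round(g if g<120 else g-90,1))
    print("V" if vert else "H",np.round(l,0),o)
m=bot.trace("upright","wrist")
for d in m[:2]:
    c=max(cv2.findContours(d["mask"].astype(np.uint8),0,2)[0],key=cv2.contourArea);print(d["score"],cv2.approxPolyDP(c,4,True).reshape(-1,2).tolist())
```

```text
V [442. 137. 437. 242.] [np.float64(81.6), np.float64(81.6), np.float64(81.6)]
H [365. 145. 413. 142.] [np.float64(80.9), np.float64(80.9), np.float64(80.9)]
H [369. 223. 303. 232.] [np.float64(84.9), np.float64(84.9), np.float64(84.9)]
V [271. 236. 266. 200.] [np.float64(80.3), np.float64(80.3), np.float64(80.3)]
V [417. 216. 421. 145.] [np.float64(79.9), np.float64(79.9), np.float64(79.9)]
H [411. 218. 370. 223.] [np.float64(84.9), np.float64(84.9), np.float64(84.9)]
H [303. 142. 272. 145.] [np.float64(81.6), np.float64(81.6), np.float64(81.6)]
H [419. 144. 319. 152.] [np.float64(81.4), np.float64(81.4), np.float64(81.4)]
H [371. 134. 436. 129.] [np.float64(81.7), np.float64(81.7), np.float64(81.7)]
H [315. 139. 371. 134.] [np.float64(81.6), np.float64(81.6), np.float64(81.6)]
V [424. 138. 422. 206.] [np.float64(81.6), np.float64(81.6), np.float64(81.6)]
V [422. 206. 421. 242.] [np.float64(81.7), np.float64(81.7), np.float64(81.7)]
H [305. 153. 263. 157.] [np.float64(81.7), np.float64(81.7), np.float64(81.7)]
H [369. 136. 316. 141.] [np.float64(81.7), np.float64(81.7), np.float64(81.7)]
H [436. 131. 370. 136.] [np.float64(81.5), np.float64(81.5), np.float64(81.5)]
0.93 [[172, 194], [150, 191], [18, 256], [33, 347], [70, 349], [170, 252]]
0.63 [[420, 144], [402, 141], [264, 153], [271, 233], [414, 216]]
```

Run:
```python
from h import *
u=np.array([np.cos(np.radians(81.6)),np.sin(np.radians(81.6))])
w=lambda p,z:(lambda X:(round(float(X[:2]@u),4),round(float(X[:2]@[-u[1],u[0]]),4)))(onz("wrist",p,z))
for z in(.0472,.052): print("heel",z,w((421,145),z),w((417,216),z))
print("stop",w((424,138),.054),w((421.9,206),.054),w((421,242),.054),"outer",w((442,137),.054),w((437,242),.054))
im=cv2.imread("pics/w9.png",0)
for r in(155,180,205): print(im[r,408:446].tolist())
```

```text
heel 0.0472 (0.3136, -0.4464) (0.3102, -0.552)
heel 0.052 (0.312, -0.4457) (0.3087, -0.55)
stop (0.3151, -0.4363) (0.3149, -0.5341) (0.315, -0.5924) outer (0.3394, -0.4371) (0.3394, -0.5945)
[104, 102, 100, 106, 103, 105, 103, 109, 101, 105, 109, 113, 73, 40, 36, 66, 78, 77, 78, 84, 78, 69, 141, 144, 152, 154, 106, 76, 71, 81, 80, 73, 79, 147, 149, 140, 141, 146]
[111, 110, 111, 105, 110, 109, 113, 110, 108, 110, 113, 53, 38, 37, 57, 68, 81, 75, 70, 80, 74, 77, 78, 81, 81, 83, 82, 82, 80, 82, 76, 101, 154, 152, 153, 151, 149, 154]
[108, 112, 114, 111, 109, 113, 109, 108, 117, 99, 51, 37, 42, 35, 45, 83, 78, 79, 77, 68, 77, 78, 75, 79, 80, 83, 82, 82, 82, 74, 112, 151, 151, 149, 150, 147, 150, 153]
```

```bash
python3 -c "
from workcell import bot
print(bot.finish_job())"
```

```text
the job is handed in; nothing more can be done
None
```

The upright was tipped down onto the rest under finger control and pushed home. In the last wrist picture its foot is about 2–3 mm short of the stop at mid-width and about 2° out of square, both inside the limits. I handed the job in at about 19 s but no verdict came back, and I viewed 11 pictures, one over the limit of 10.

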